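# Post the crimped vial into the collecting box

### The job

One of the three vials on the bench already has its copper cap crimped on. Take it to the clear collecting box, push the yellow sprung flap in the box's top down, hold it open while you put the vial through foot first, and let the vial go inside so that it drops onto the padded floor and the flap springs shut behind you. Leave the two vials with bare grey stoppers standing where they are.

Things in the scene. Friction and masses are not known exactly. Their poses are not given: they have to be found in the camera images.
- crimped_mid (a point): The finished vial: clear glass body 28 mm across with a plain white label band, straight-sided from its foot to 60 mm up, then a narrow neck and a shiny copper crimp cap 24 mm across; 82 mm tall in all, about 65 g, standing loose on the table. This point is on its axis, half-way up (41 mm above its foot).
- flap_mid (a point): The yellow sprung flap, 45 (x) x 146 (y) x 4 mm, shutting a slot in the box's top; this is the centre of its upper face, 145 mm above the table, flush with the top, and swings with it. Flap shut: z up, y along the hinge, x from the hinge (x = -23) to the free edge (x = +22 mm). It opens downwards to 86 degrees and springs shut: 2.5 N at this point starts it, 5 N when steep; a resting vial does not open it.
- box: Fixed box, 160 (x) x 200 (y) x 145 mm high, clear 4 mm walls, aluminium top 4 mm thick, black rubber floor 133 mm below it. Origin: centre of its underside; axes as the shut flap's. Slot in the top: x -45 to +3, y -75 to +75 mm, so two fingers fit side by side along y, 15 mm or more inside. A vial let go upright in the slot, foot 50 mm below the top, falls clear; that fall is harmless.
- plain_a_mid (a point): A waiting vial, the same glass body as the finished one, but with only a dark grey rubber stopper (24 mm across, 6 mm thick, on a clear 19 mm neck) and no copper. 28 mm across, 82 mm tall, standing loose on the table. This point is on its axis, half-way up (41 mm above its foot).
- plain_b_mid (a point): The other waiting vial, the same glass body as the finished one, but with only a dark grey rubber stopper (24 mm across, 6 mm thick, on a clear 19 mm neck) and no copper. 28 mm across, 82 mm tall, standing loose on the table. This point is on its axis, half-way up (41 mm above its foot).
Things that resemble listed ones, but are neither listed nor needed, are in the scene too. Leave any green look-alike of the part that bears plain_a_mid alone.

How it is judged:
On the way:
1. the flap is held at least 35 degrees open with the copper-capped vial in the slot, for 0.2 s (angle between flap_mid's own z axis and vertical above 0.6 rad and distance between crimped_mid and flap_mid below 0.08 m), for 0.2 s.
At the end, for the whole second after the job is handed in: The copper-capped vial lies or stands at rest inside the collecting box, below the flap; the flap is shut (within 6 degrees); the two grey-stoppered vials stand upright (within 11 degrees) within 30 mm of where they began (angle between flap_mid's own z axis and vertical below 0.1 rad and x of crimped_mid in the frame of flap_mid between -0.055 and 0.1 m and y of crimped_mid in the frame of flap_mid between -0.097 and 0.097 m and z of crimped_mid in the frame of flap_mid between -0.14 and -0.055 m and linear speed of crimped below 0.03 m/s and distance of each of plain_a_mid, plain_b_mid from where it was at the start of the episode below 0.03 m and angle between each of plain_a_mid, plain_b_mid's own z axis and vertical below 0.2 rad); the robot touches nothing.
It fails at once if a grey-stoppered vial is knocked over or moved by more than 30 mm (distance of any of plain_a_mid, plain_b_mid from where it was at the start of the episode above 0.03 m or angle between any of plain_a_mid, plain_b_mid's own z axis and vertical above 0.5 rad).
It also fails if it takes over 45 s, if anything falls off the work surface, if the arm or the gripper's body presses on something with over 40 N, if the wrist force passes 120 N, or if a joint passes its speed limit or range.

### The arm

A 6-joint arm with a two-finger parallel gripper is mounted at the origin on the work surface. World frame = base frame: x ahead of the robot, y to its left, z up, the work surface at z = 0. Lengths are in m, angles in rad, forces in N, time in s.
With the tool pointing down it reaches from about 0.3 to 0.775 m from the base axis. Payload 14.6 kg.
Tool frame: the origin (TCP) lies at the very end of the fingers, on their centre line; the grasp point (between the pads) lies 19 mm behind it; z points along the fingers, y is the line along which they close (so a half turn about z gives the same grasp; the last joint's range is limited). The gripper opens to 94 mm and grips with 3 to 60 N. Pads are 16 mm wide; open, the fingers measure 119 mm over their backs; the gripper's body (75 mm by 177 mm) begins 78 mm behind the grasp point.
Start: joints at [1.121, 0.3, 1.521, -0, 1.321, -0.067], TCP at [0.205, 0.51, 0.205] pointing down, gripper open.
Joint ranges: [-3.03, 3.03], [-0.79, 2.21], [0.23, 2.52], [-1.04, 4.18], [0, 3.07], [-2.55, 2.55]. Speed limits (rad/s): [2.22, 2.22, 2.57, 3.14, 3.14, 3.14].

### API

Orientations are given as [roll, pitch, yaw] about the fixed x, y, z axes, in that order (R = Rz(yaw) Ry(pitch) Rx(roll)).
In Python, from station import ctrl gives the robot as it stands.
- The arm moves only by the tool move_arm, never from a script. Its argument "increments" is a list of rows, each a list of 7 numbers: the opening, from 0 (shut) to 1 (fully open), then the shift along the tool's x, y, z in units of 50 mm (1.0 is 50 mm), then the turn, a rotation vector about the tool's x, y, z in rad. In form: [[claw, tx, ty, tz, rx, ry, rz], ...]. A call has 1 to 20 rows; each row shifts and turns the commanded pose from where the row before left it, along the tool's axes as they then stand; what a row does not reach is not made up. A row lasts 1/10 s, in which the tool goes at most 50 mm and 8.59 degrees, less where a joint would pass 70% of its speed; a pose out of reach is approached as far as the arm can. A call is refused whole if a number of a shift passes 1 or a number of a turn 0.15, either way. A call with a gripper value outside its range is refused whole. The fingers move at their own pace and stop on an object; "force" is the grip in N (left out, the last holds). Time passes only in rows, so rows that do not move let the fingers close. It gives the time, the measured TCP pose, the force, the opening and the grip force at its end, in the units of the state.
- ctrl.get_obs(): the state, without advancing time (a new reading comes with each control period).
- ctrl.camera(name): name is "scene" or "side" or "wrist"; returns a dict with "color" (384x512x3 uint8, blue, green, red), "K" (3x3 intrinsics, pixels), "pose" (4x4, takes a point from camera to world coordinates); the wrist camera has in their place "tool_from_camera" (4x4, takes a point from camera to tool coordinates, whose origin is the TCP and whose axes are the flange's). Camera axes: x right, y down, z forward; pixel columns grow to the right and rows downward; lengths in m; the calibration is good to about 2 mm. A picture is of the moment at which its call begins: read the wrist's pose just before it. There is no depth.
- ctrl.hand_in(): hands the job in; it is judged then, once.
Trained networks look in a picture, given as the dict that the camera call returned (one of the last four; its "shot" number tells which), for a name from the list of things; names that differ only in an ending like _2 or _b are one class to them, and where a whole thing is asked for, a point or a joint stands for the part that bears it (a point fixed in the world has none). Each returns a list of dicts, best first, with "conf" (0 to 1); they miss things now and then, are a little off and sometimes report something else, mostly with a low value. They report only what shows in the picture. A call takes as long as a camera call. They do not tell look-alikes from the thing itself.
- ctrl.cut_out(name, picture): "mask" (384x512 bool, what is visible of it) and "centre" ([row, column] in pixels, amid what is visible of it).
The state is a dict: "time_s": time; "qpos": joint angles; "joint_vel": joint speeds; "tau": joint torques, N m; "ee_pos": TCP position; "eef_rot": TCP orientation; "force": force on the tool from outside, world axes, zero at the start; "moment": the same for the moment, N m; "grip_width": finger opening in m; "grip_force": force on a finger pad.
Only numpy, scipy, OpenCV 4.12 (cv2) and the standard library are available. Lean on these libraries where they do the work, as an engineer would, in place of code of your own. Each camera call takes 0.05 s, during which the arm holds its last target. There are 200 camera calls.

## Working session

There is one attempt and no reset: what is moved stays moved. The work goes in short steps, Python scripts to look and compute and a tool call to move; the robot and the scene stay as the last step left them, time stands still between calls to the robot, and variables do not carry over. Pictures are saved under pics/ and viewed, at most 10 in all, crops included, and the job is handed in when it is done.

Besides the shell and the picture viewer there is one more tool, called after ">>>" as name([rows], argument=value, ...), one row to a line, values as JSON. move_arm: Moves the arm, as the interface text tells. Its arguments: {"type":"object","properties":{"increments":{"type":"array","items":{"type":"array","items":{"type":"number"}}},"force":{"type":"number"}},"required":["increments"]}

```bash
mkdir -p pics; cat > h.py <<'E'
import numpy as np, cv2
from scipy.spatial.transform import Rotation as R
from station import ctrl
def P(c):
    p=c.get("pose"); 
    return np.array(p)
def ray(c,uv,T=None):
    T=P(c) if T is None else T
    d=T[:3,:3]@np.linalg.solve(np.array(c["K"]),[uv[0],uv[1],1.]); return T[:3,3],d/np.linalg.norm(d)
def atz(c,uv,z,T=None):
    o,d=ray(c,uv,T); return o+d*(z-o[2])/d[2]
def proj(c,p,T=None):
    T=P(c) if T is None else T
    q=T[:3,:3].T@(np.array(p)-T[:3,3]); k=np.array(c["K"])@q; return k[:2]/k[2]
def tri(rs):
    A=sum(np.eye(3)-np.outer(d,d) for o,d in rs); b=sum((np.eye(3)-np.outer(d,d))@o for o,d in rs)
    return np.linalg.solve(A,b)
E
python3 - <<'E'
from h import *
for n in ["scene","side"]:
    c=ctrl.camera(n); cv2.imwrite(f"pics/{n}.png",c["color"]); print(n,P(c)[:3,3].round(3))
    for t in ["crimped_mid","plain_a_mid","flap_mid","box"]:
        for d in ctrl.cut_out(t,c)[:5]:
            ys,xs=np.nonzero(d["mask"]); print(t,round(d["conf"],2),np.round(d["centre"][::-1]),xs.min(),xs.max(),ys.min(),ys.max())
print(ctrl.get_obs())
E
```

```text
scene [1.142 0.478 0.589]
crimped_mid 0.68 [176. 171.] 169 181 155 187
plain_a_mid 0.8 [167. 217.] 161 175 199 236
plain_a_mid 0.78 [173. 192.] 164 177 180 214
box 0.97 [383. 259.] 313 451 191 333
box 0.36 [390. 221.] 348 434 204 234
side [ 0.178 -0.682  0.813]
crimped_mid 0.66 [292. 309.] 286 300 290 320
plain_a_mid 0.67 [304. 265.] 299 313 248 278
flap_mid 0.93 [189. 137.] 171 211 123 149
box 0.68 [198. 150.] 152 240 110 200
{'time_s': 0.5, 'qpos': array([ 1.12143059e+00,  2.99922960e-01,  1.52099849e+00,  3.33899824e-06,
        1.32069465e+00, -6.66092226e-02]), 'joint_vel': array([ 0.00103307, -0.00108743, -0.0005179 ,  0.00115739, -0.00064261,
       -0.00011093]), 'tau': array([-1.43842866e-03, -5.31351864e+01, -3.52734339e+01,  7.08375941e-02,
        2.15475977e-02, -3.58076500e-05]), 'ee_pos': array([0.20541653, 0.51019137, 0.20543362]), 'eef_rot': array([-3.14156947e+00, -4.78886096e-06,  2.75883532e+00]), 'force': array([-1.02847607,  0.66368423, -0.92774805]), 'moment': array([ 0.00882499, -0.01489378,  0.00702092]), 'grip_force': 0.0, 'grip_width': 0.0940048012875028}
```

View pics/scene.png

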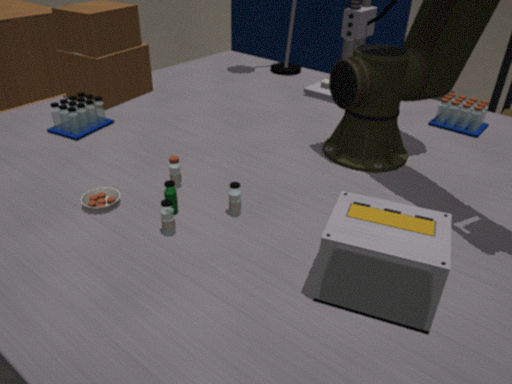

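View pics/side.png

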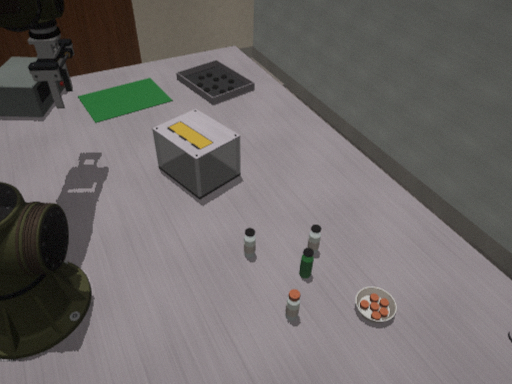

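The copper-capped candidates in the scene picture are:
- the loose vial at (175,171)
- the vials in the rack around (460,112)
- the loose caps in the dish at (101,199)

The loose standing vial at (175,171), side view (293,303), fits the description. The green look-alike is at (171,197), and the plain vials are at (167,217) and (235,199). The flap's hinges are on the robot-side edge. Next I'll triangulate and check a close crop.

```bash
python3 - <<'E'
from h import *
s=ctrl.camera("scene"); d=ctrl.camera("side")
def T(n,a,b):
    p=tri([ray(s,a),ray(d,b)]); print(n,p.round(3),(proj(s,p)-a).round(1),(proj(d,p)-b).round(1))
T("capT",(174.5,158),(294,294)); T("plainA top",(235,186),(250,232)); T("plainB top",(167,203),(315.5,229)); T("green top",(170,184),(308,252))
for n,uv in [("cop",(176,186)),("pA",(235,214)),("pB",(168,233)),("gr",(172,213))]: print("foot",n,atz(s,uv,0).round(3))
print("flap",atz(d,(190,135),.145).round(3))
for c,n,(x,y,w,h) in [(s,"s",(145,140,110,100)),(s,"s2",(300,180,170,120)),(d,"d",(270,210,90,120)),(d,"d2",(140,100,110,110))]:
    pass
a=cv2.resize(s["color"][140:240,145:255],None,fx=4,fy=4,interpolation=2); b=cv2.resize(s["color"][185:285,315:455],None,fx=2.8,fy=4,interpolation=2)
e=cv2.resize(d["color"][100:200,145:245],(400,200*1),interpolation=2)
b=cv2.resize(s["color"][185:285,315:455],(350,250),interpolation=2);e=cv2.resize(d["color"][105:205,145:245],(250,250),interpolation=2)
im=np.zeros((500,800,3),np.uint8); im[:400,:440]=a; im[:250,440:790]=b; im[250:,440:690]=e
cv2.imwrite("pics/crop.png",im)
E
```

```text
capT [ 0.503 -0.279  0.08 ] [ 0.4 -0. ] [0.4 0.1]
plainA top [ 0.502 -0.081  0.077] [ 0.4 -0.1] [0.4 0.1]
plainB top [ 0.648 -0.142  0.078] [ 0.4 -0. ] [0.4 0.1]
green top [ 0.592 -0.195  0.078] [ 0.5 -0. ] [0.5 0.1]
foot cop [ 0.506 -0.28   0.   ]
foot pA [ 0.502 -0.082  0.   ]
foot pB [ 0.652 -0.145  0.   ]
foot gr [ 0.595 -0.196  0.   ]
flap [0.49  0.27  0.145]
```

View pics/crop.png

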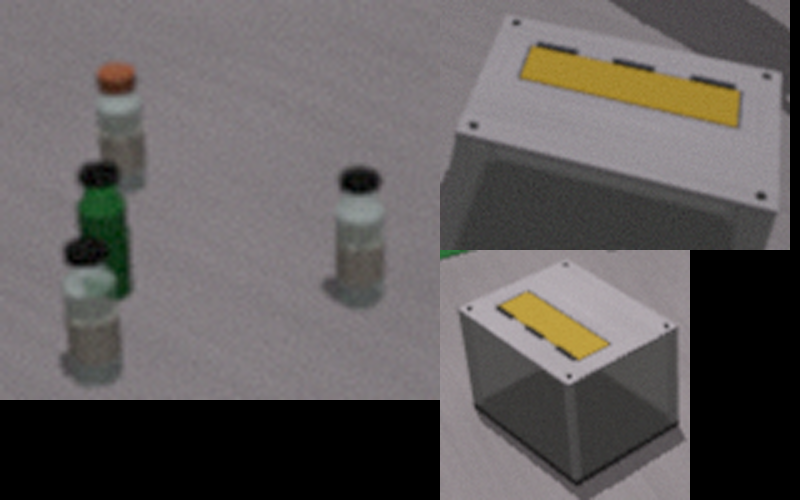

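```bash
python3 - <<'E'
from h import *
for n in ["scene","side"]:
    c=ctrl.camera(n); hsv=cv2.cvtColor(c["color"],cv2.COLOR_BGR2HSV)
    m=cv2.inRange(hsv,(20,120,90),(32,255,255)); k,l,st,ce=cv2.connectedComponentsWithStats(m)
    i=1+np.argmax(st[1:,4]); ys,xs=np.nonzero(l==i)
    w=np.array([atz(c,(x,y),.145)[:2] for x,y in zip(xs,ys)])
    r=cv2.minAreaRect((w*1000).astype(np.float32)); print(n,st[i],ce[i].round(1),r,w.mean(0).round(4))
    u,s,v=np.linalg.svd(w-w.mean(0),full_matrices=False); print("long axis yaw",np.degrees(np.arctan2(v[0,1],v[0,0])),s*2*np.sqrt(3/len(w)))
E
```

```text
scene [ 347  204   88   32 1207] [391.9 218.9] ((491.695556640625, 271.1045837402344), (45.1301155090332, 145.81216430664062), 17.398178100585938) [0.4917 0.2733]
long axis yaw 107.44495106668217 [0.14589902 0.04470175]
side [169 122  43  27 449] [190.1 134.8] ((489.8726501464844, 273.96759033203125), (43.348609924316406, 143.95071411132812), 17.316356658935547) [0.4903 0.2715]
long axis yaw -72.69768575478457 [0.14415887 0.04372994]
```

The copper vial is confirmed, with its axis at about (0.503, -0.280). The flap centre is (0.491, 0.272), and its x axis points at 17.4° with the hinge on the robot side. Its measured size of 45 x 146 mm matches the description. I'll move to a hover over the vial.

>>> move_arm([
  [1,-0.57,-0.62,0,0,0,0],
  [1,-0.57,-0.62,0,0,0,0],
  [1,-0.57,-0.62,0,0,0,0],
  [1,-0.57,-0.62,0,0,0,0],
  [1,-0.57,-0.62,0,0,0,0],
  [1,-0.57,-0.62,0,0,0,0],
  [1,-0.57,-0.62,0,0,0,0],
  [1,-0.57,-0.62,0,0,0,0],
  [1,-0.57,-0.62,0,0,0,0],
  [1,-0.57,-0.62,0,0,0,0],
  [1,-0.57,-0.62,0,0,0,0],
  [1,-0.57,-0.62,0,0,0,0],
  [1,-0.57,-0.62,0,0,0,0],
  [1,-0.57,-0.62,0,0,0,0],
  [1,-0.57,-0.62,0,0,0,0],
  [1,-0.57,-0.62,0,0,0,0],
  [1,-0.57,-0.62,0,0,0,0],
  [1,-0.57,-0.62,0,0,0,0],
  [1,-0.57,-0.62,0,0,0,0],
  [1,-0.57,-0.62,0,0,0,0],
], force=30)

```text
time_s: 2.7
ee_pos: [0.5029, -0.2796, 0.2054]
eef_rot: [3.142, 0.0, 2.759]
force: [-0.1, 0.2, -0.1]
grip_width: 0.094
grip_force: 0.0
```

```bash
python3 - <<'E'
from h import *
o=ctrl.get_obs(); c=ctrl.camera("wrist"); cv2.imwrite("pics/w1.png",c["color"])
T=np.eye(4); T[:3,:3]=R.from_euler("xyz",o["eef_rot"]).as_matrix(); T[:3,3]=o["ee_pos"]; W=T@np.array(c["tool_from_camera"])
print(o["time_s"],o["ee_pos"],o["eef_rot"],o["qpos"].round(2),W[:3,3].round(3))
for d in ctrl.cut_out("crimped_mid",c): print(d["conf"],d["centre"])
hsv=cv2.cvtColor(c["color"],cv2.COLOR_BGR2HSV); m=cv2.inRange(hsv,(3,100,60),(18,255,255))
k,l,st,ce=cv2.connectedComponentsWithStats(m)
for i in range(1,k):
    if st[i,4]>40: print(st[i],ce[i],atz(c,ce[i],.081,W).round(4))
print("predicted cap px",proj(c,[.503,-.28,.081],W))
E
```

```text
2.7 [ 0.50294465 -0.27963087  0.20541749] [3.14158012e+00 1.62998687e-04 2.75863791e+00] [-0.57  0.36  1.45  0.    1.34 -1.76] [ 0.425 -0.248  0.383]
0.65 [172.0, 258.2]
0.56 [247.7, 422.1]
[248 169  24  25 478] [259.38493724 181.00627615] [ 0.5001 -0.2775  0.081 ]
[254 284  19  44 510] [263.60784314 305.98431373] [ 0.628  -0.3242  0.081 ]
[235 295  20  29 356] [244.45224719 309.28651685] [ 0.6242 -0.3445  0.081 ]
[271 302  15  16 177] [277.66666667 309.59322034] [ 0.6377 -0.3121  0.081 ]
predicted cap px [258.05486254 184.70557371]
```

View pics/w1.png

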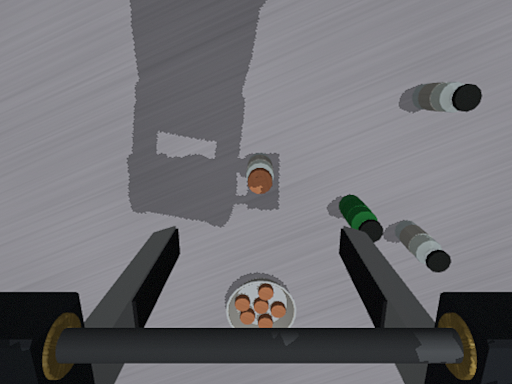

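The wrist picture shows the copper cap at (259,181), with the other vials well clear of the fingers. The vial axis comes to about (0.502, -0.279). I'll descend with the pads offset about 3 mm towards the hinge side, close, then lift.

>>> move_arm([
  [1,0.04,0,0.3,0,0,0],
  [1,0.04,0,0.5,0,0,0],
  [1,0,0,0.5,0,0,0],
  [1,0,0,0.5,0,0,0],
  [1,0,0,0.5,0,0,0],
  [1,0,0,0.5,0,0,0],
  [1,0,0,0.45,0,0,0],
  [1,0,0,0.35,0,0,0],
  [1,0,0,0.25,0,0,0],
  [0.2,0,0,0,0,0,0],
  [0.2,0,0,0,0,0,0],
  [0.2,0,0,0,0,0,0],
  [0.2,0,0,0,0,0,0],
  [0.2,0,0,0,0,0,0],
  [0.2,0,0,0,0,0,0],
  [0.2,0,0,0,0,0,0],
], force=30)

```text
time_s: 4.4
ee_pos: [0.4989, -0.2764, 0.0131]
eef_rot: [-3.142, 0.0, 2.759]
force: [0.2, -0.5, -0.4]
grip_width: 0.0414
grip_force: 0.0
```

>>> move_arm([
  [0,0,0,0,0,0,0],
  [0,0,0,0,0,0,0],
  [0,0,0,0,0,0,0],
  [0,0,0,0,0,0,0],
  [0,0,0,0,0,0,0],
  [0,0,0,0,0,0,0],
], force=30)

```text
time_s: 5.0
ee_pos: [0.4989, -0.2764, 0.013]
eef_rot: [-3.142, 0.0, 2.759]
force: [0.0, -0.3, 0.5]
grip_width: 0.0275
grip_force: 30.0
```

The fingers stopped at 27.5 mm, so the vial is held. Lifting.

>>> move_arm([
  [0,0,0,-0.2,0,0,0],
  [0,0,0,-0.5,0,0,0],
  [0,0,0,-0.5,0,0,0],
  [0,0,0,-0.5,0,0,0],
  [0,0,0,-0.5,0,0,0],
  [0,0,0,-0.5,0,0,0],
  [0,0,0,-0.5,0,0,0],
  [0,0,0,-0.5,0,0,0],
  [0,0,0,-0.5,0,0,0],
  [0,0,0,-0.5,0,0,0],
  [0,0,0,-0.2,0,0,0],
  [0,0,0,0,0,0,0],
])

```text
time_s: 6.2
ee_pos: [0.4991, -0.2765, 0.2592]
eef_rot: [-3.141, 0.002, 2.759]
force: [-0.6, 0.2, -0.9]
grip_width: 0.028
grip_force: 30.0
```

```bash
python3 - <<'E'
from h import *
o=ctrl.get_obs(); a=ctrl.camera("side"); w=ctrl.camera("wrist")
print(o["ee_pos"],o["grip_width"])
u=proj(a,o["ee_pos"]).astype(int); print(u)
x=max(u[0]-70,0); y=max(u[1]-90,0)
e=cv2.resize(a["color"][y:y+120,x:x+140],(420,360),interpolation=2)
f=cv2.resize(w["color"][150:384,130:390],(380,342))
im=np.zeros((360,800,3),np.uint8); im[:,:420]=e; im[:342,420:]=f; cv2.imwrite("pics/held.png",im)
E
```

```text
[ 0.49909871 -0.27646598  0.25923173] 0.028017481987939644
[300 235]
```

View pics/held.png

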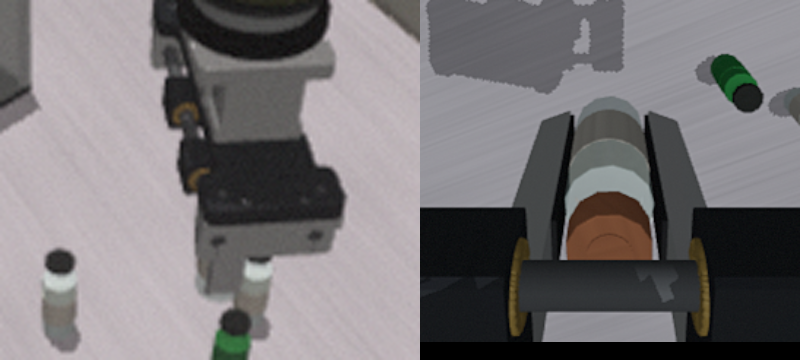

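The vial is held upright between the pads, with its cap up, and the neighbouring vials are undisturbed. I'll carry it to the flap.

>>> move_arm([
  [0,0.13,0.32,0,0,0,0],
  [0,0.265,0.63,0,0,0,0],
  [0,0.265,0.63,0,0,0,0],
  [0,0.265,0.63,0,0,0,0],
  [0,0.265,0.63,0,0,0,0],
  [0,0.265,0.63,0,0,0,0],
  [0,0.265,0.63,0,0,0,0],
  [0,0.265,0.63,0,0,0,0],
  [0,0.265,0.63,0,0,0,0],
  [0,0.265,0.63,0,0,0,0],
  [0,0.265,0.63,0,0,0,0],
  [0,0.265,0.63,0,0,0,0],
  [0,0.265,0.63,0,0,0,0],
  [0,0.265,0.63,0,0,0,0],
  [0,0.265,0.63,0,0,0,0],
  [0,0.265,0.63,0,0,0,0],
  [0,0.14,0.35,0,0,0,0],
], force=45)

```text
time_s: 8.0
ee_pos: [0.4895, 0.2749, 0.2567]
eef_rot: [-3.14, -0.002, 2.761]
force: [-0.1, -1.0, -1.4]
grip_width: 0.0273
grip_force: 45.0
```

>>> move_arm([
  [0,0,0,0,0,0,-0.116],
  [0,0,0,0,0,0,-0.116],
  [0,0,0,0,0,0,-0.116],
  [0,0,0,0,0,0,-0.116],
  [0,0,0,0,0,0,-0.116],
  [0,0,0,0,0,0,-0.106],
  [0,0,0,0,0,0,0],
])

```text
time_s: 8.7
ee_pos: [0.4901, 0.2727, 0.257]
eef_rot: [-3.142, -0.002, -2.836]
force: [1.0, 0.2, -1.0]
grip_width: 0.0274
grip_force: 45.0
```

```bash
python3 - <<'E'
from h import *
o=ctrl.get_obs(); c=ctrl.camera("wrist"); cv2.imwrite("pics/w2.png",c["color"])
T=np.eye(4); T[:3,:3]=R.from_euler("xyz",o["eef_rot"]).as_matrix(); T[:3,3]=o["ee_pos"]; W=T@np.array(c["tool_from_camera"])
a=np.radians(17.4); B=np.array([[np.cos(a),-np.sin(a)],[np.sin(a),np.cos(a)]])
print("TCP in flap xy",B.T@(o["ee_pos"][:2]-[.491,.272]),o["ee_pos"],o["eef_rot"],o["qpos"].round(2))
hsv=cv2.cvtColor(c["color"],cv2.COLOR_BGR2HSV); ys,xs=np.nonzero(cv2.inRange(hsv,(20,120,60),(32,255,255)))
w=np.array([B.T@(atz(c,(x,y),.145,W)[:2]-[.491,.272]) for x,y in zip(xs,ys)]); print("seen flap extent",len(w),np.percentile(w,[.5,99.5],axis=0).round(4))
for q in [[-.023,-.073],[-.023,.073],[.022,-.073],[.022,.073]]: print(proj(c,[*(B@q+[.491,.272]),.145],W).round(1))
E
```

```text
TCP in flap xy [-0.0006556  0.0009143] [0.49010098 0.27267641 0.25697317] [-3.14151510e+00 -1.63551194e-03 -2.83637163e+00] [ 0.44  0.29  1.41  0.    1.44 -1.43]
seen flap extent 8378 [[-0.0246 -0.0698]
 [ 0.2111  0.0748]]
[174.9 163.6]
[340.2 163.8]
[178.3 211.5]
[336.7 211.7]
```

View pics/w2.png

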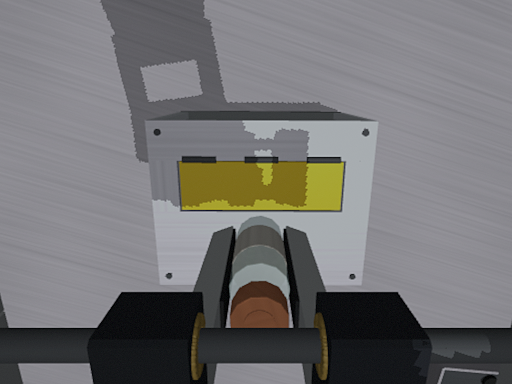

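The wrist picture shows the shut flap at columns 178–345, rows 162–211, where predicted in x and about 3 mm off in y. The vial's foot is at about (260,216). I'll check the vial's offset in the fingers from that foot pixel.

```bash
python3 - <<'E'
from h import *
c=ctrl.camera("wrist"); W=np.array(c["tool_from_camera"])
for off in [0,-.002,-.004,-.006]:
    t=np.linspace(0,6.28,60); f=np.array([proj(c,[off+.014*np.cos(s),.014*np.sin(s),.013],W) for s in t])
    g=np.array([proj(c,[off+.012*np.cos(s),.012*np.sin(s),-.069],W) for s in t])
    print(off,"foot row min",f[:,1].min().round(1),"cols",f[:,0].min().round(1),f[:,0].max().round(1),"cap top row min",g[:,1].min().round(1),g[:,0].min().round(0),g[:,0].max().round(0))
E
```

```text
0 foot row min 210.8 cols 235.7 280.9 cap top row min 291.3 227.0 289.0
-0.002 foot row min 213.9 cols 235.7 280.8 cap top row min 296.0 227.0 289.0
-0.004 foot row min 217.0 cols 235.8 280.8 cap top row min 300.6 227.0 289.0
-0.006 foot row min 220.1 cols 235.9 280.7 cap top row min 305.2 227.0 289.0
```

The vial offset in the pads is −3.5 mm, as planned. I'll descend to the flap and push it open slowly.

>>> move_arm([
  [0,0,0,0.3,0,0,0],
  [0,0,0,0.4,0,0,0],
  [0,0,0,0.4,0,0,0],
  [0,0,0,0.4,0,0,0],
  [0,0,0,0.3,0,0,0],
  [0,0,0,0.15,0,0,0],
  [0,0,0,0.15,0,0,0],
  [0,0,0,0.15,0,0,0],
  [0,0,0,0.15,0,0,0],
  [0,0,0,0,0,0,0],
])

```text
time_s: 9.8
ee_pos: [0.4914, 0.2725, 0.1378]
eef_rot: [3.142, 0.001, -2.839]
force: [5.0, 0.6, -0.9]
grip_width: 0.0275
grip_force: 45.0
```

>>> move_arm([
  [0,0,0,0.14,0,0,0],
  [0,0.02,0,0.14,0,0,0],
  [0,0.02,0,0.14,0,0,0],
  [0,0.02,0,0.14,0,0,0],
  [0,0.02,0,0.14,0,0,0],
  [0,0,0,0.14,0,0,0],
  [0,0,0,0,0,0,0],
  [0,0,0,0,0,0,0],
  [0,0,0,0,0,0,0],
])

```text
time_s: 10.7
ee_pos: [0.4873, 0.2711, 0.096]
eef_rot: [-3.142, 0.0, -2.838]
force: [2.5, 1.6, -2.3]
grip_width: 0.0276
grip_force: 45.0
```

```bash
python3 - <<'E'
from h import *
a=ctrl.camera("side"); s=ctrl.camera("scene"); w=ctrl.camera("wrist")
im=np.zeros((600,800,3),np.uint8)
im[:300,:400]=cv2.resize(a["color"][80:215,110:290],(400,300),interpolation=2)
im[:300,400:]=cv2.resize(s["color"][150:345,290:490],(400,300),interpolation=2)
im[300:,:400]=cv2.resize(w["color"],(400,300))
cv2.imwrite("pics/in.png",im)
E
```

```text
(no output)
```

View pics/in.png

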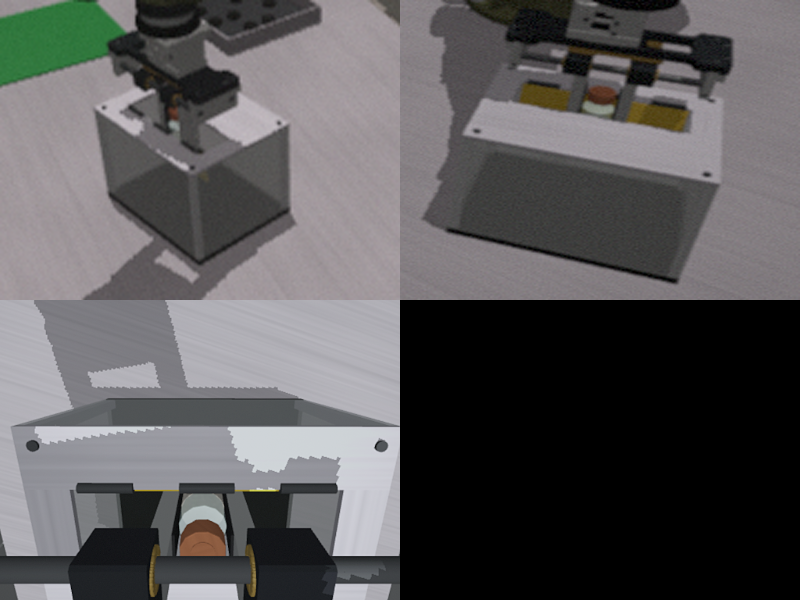

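The flap hangs steeply open behind the vial and fingers (bottom panel, the yellow edge under the hinges), and the vial is clear of the slot edge. Releasing.

>>> move_arm([
  [0.6,0,0,0,0,0,0],
  [0.6,0,0,0,0,0,0],
  [0.6,0,0,0,0,0,0],
  [0.6,0,0,0,0,0,0],
  [0.6,0,0,0,0,0,0],
  [0.6,0,0,0,0,0,0],
  [0.6,0,0,0,0,0,0],
  [0.6,0,0,0,0,0,0],
])

```text
time_s: 11.65
ee_pos: [0.4872, 0.2711, 0.096]
eef_rot: [3.142, 0.0, -2.838]
force: [2.1, 0.4, 1.7]
grip_width: 0.0563
grip_force: 1.2
```

```bash
python3 - <<'E'
from h import *
s=ctrl.camera("scene"); w=ctrl.camera("wrist")
im=np.zeros((300,800,3),np.uint8)
im[:300,400:]=cv2.resize(s["color"][150:345,290:490],(400,300),interpolation=2)
im[:,:400]=cv2.resize(w["color"],(400,300))
cv2.imwrite("pics/rel.png",im)
E
```

```text
(no output)
```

View pics/rel.png

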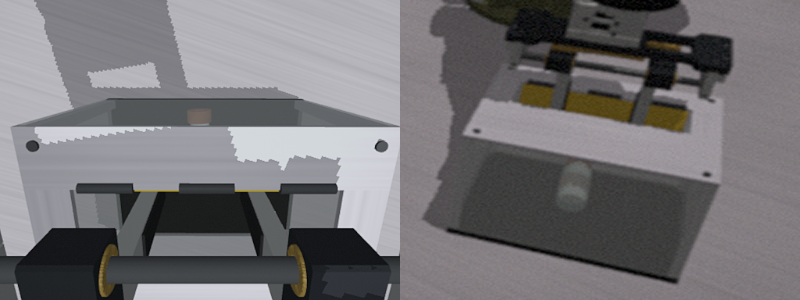

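The vial has dropped clear: it shows inside the box through the front wall at (575,187), and only the fingers hold the flap. Withdrawing straight up.

>>> move_arm([
  [0.6,0,0,-0.2,0,0,0],
  [0.6,0,0,-0.2,0,0,0],
  [0.6,0,0,-0.25,0,0,0],
  [0.6,0,0,-0.3,0,0,0],
  [0.6,0,0,-0.4,0,0,0],
  [0.6,0,0,-0.5,0,0,0],
  [0.6,0,0,-0.5,0,0,0],
  [0.6,0,0,-0.5,0,0,0],
  [0.6,0,0,0,0,0,0],
  [0.6,0,0,0,0,0,0],
  [0.6,0,0,0,0,0,0],
  [0.6,0,0,0,0,0,0],
  [0.6,0,0,0,0,0,0],
])

```text
time_s: 13.05
ee_pos: [0.487, 0.271, 0.2378]
eef_rot: [-3.141, -0.001, -2.838]
force: [-0.6, 0.0, -0.2]
grip_width: 0.0565
grip_force: 0.0
```

```bash
python3 - <<'E'
from h import *
s=ctrl.camera("scene"); w=ctrl.camera("wrist"); d=ctrl.camera("side")
im=np.zeros((600,800,3),np.uint8)
im[:300,400:]=cv2.resize(s["color"][150:345,290:490],(400,300),interpolation=2)
im[:300,:400]=cv2.resize(w["color"],(400,300))
im[300:,:400]=cv2.resize(d["color"][80:215,110:290],(400,300),interpolation=2)
im[300:,400:]=cv2.resize(s["color"][130:250,100:260],(400,300),interpolation=2)
cv2.imwrite("pics/end.png",im)
E
```

```text
(no output)
```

View pics/end.png

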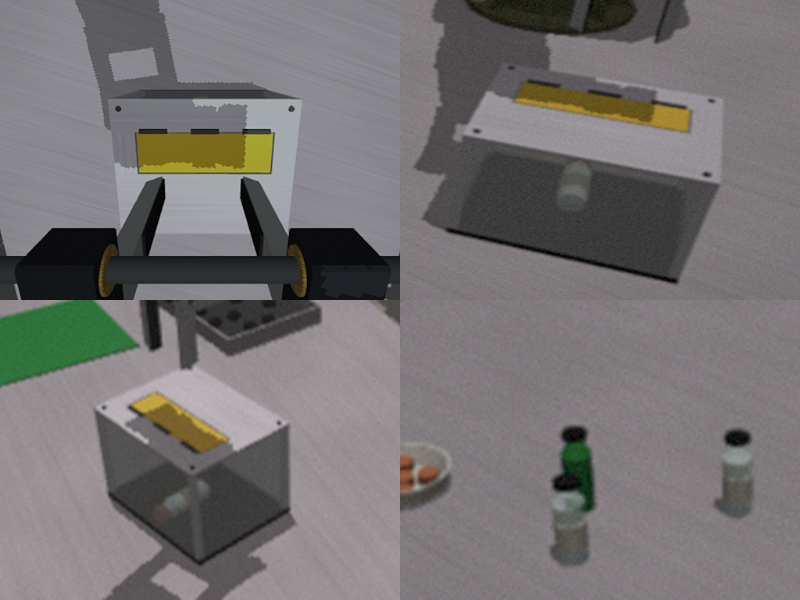

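The flap is shut, the vial lies at rest on the box floor, and both grey-stoppered vials stand untouched.

```bash
python3 -c "
from station import ctrl
print(ctrl.hand_in())"
```

```text
the job is handed in; nothing more can be done
None
```

The copper-capped vial lies in the collecting box with the flap shut, both grey-stoppered vials are still standing where they were, and the job was handed in after about 13 s of the 45 s; hand-in returned no verdict.

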